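Put the calibration weights back in their block in order of size

ROBOT

A 7-joint arm with a two-finger parallel gripper is mounted at the origin on a cart in front of the work surface, level with it; the furniture and walls round the work are solid. World frame = base frame: x ahead of the robot, y to its left, z up, the work surface at z = 0. Lengths are in m, angles in rad, forces in N, time in s.
With the tool pointing down it reaches from about 0.4 to 0.9 m from the base axis. Payload 5.5 kg.
Tool frame: the origin (TCP) lies at the very end of the fingers, on their centre line; the grasp point (between the pads) lies 19 mm behind it; z points along the fingers, y is the line along which they close (so a half turn about z gives the same grasp; the last joint's range is limited). The gripper opens to 92 mm and grips with 3 to 60 N. Pads are 19 mm wide; open, the fingers measure 130 mm over their backs; the gripper's body (75 mm by 190 mm) begins 47 mm behind the grasp point.
Start: joints at [-0.934, 0.501, -0.427, 1.55, 0.221, 1.138, -0.21], TCP at [0.237, 0.605, 0.227] pointing down, gripper open.
Joint ranges: [-2.88, 2.88], [-0.31, 2.03], [-1.54, 1.56], [0.2, 2.42], [-1.41, 4.55], [0.19, 2.02], [-2.57, 2.57]. Speed limits (rad/s): [2.57, 2.57, 3.14, 3.14, 3.14, 3.14, 3.14].

INTERFACE

Orientations are given as a unit quaternion [x, y, z, w].
In Python, from rig import env gives the robot as it stands. The module is installed in compiled form; this text tells all that it offers.
- The arm moves only by the shell command python3 -m creep 'ROWS' [OPENING] [FORCE]. ROWS is JSON, a list of rows, each a list of 2 entries, a list of its own where there are three numbers: the shift along the world's x, y, z in m, then the turn, a rotation vector about the world's x, y, z in rad. In form: [[[x, y, z], [rx, ry, rz]], ...]. A call has 1 to 12 rows; each row is the pose to reach, as a shift and turn from the pose commanded when the call began; what a row does not reach only later rows make up. A row lasts 1/8 s, in which the tool goes at most 62.5 mm and 10.7 degrees, less where a joint would pass 70% of its speed; a pose out of reach is approached as far as the arm can. A call with a gripper value outside its range is refused whole. OPENING is the opening, from 0 (shut) to 1 (fully open), set as the call begins (- or left out, the last holds). The fingers move at their own pace and stop on an object; FORCE is the grip in N (left out, the last holds). Time passes only in rows, so rows that repeat a pose let the fingers close. It gives the time, the measured TCP pose, the force, the opening and the grip force at its end, in the units of the state.
- env.sense(): the state, without advancing time (a new reading comes with each control period).
- env.camera(name): name is "side" or "top" or "wrist"; returns the picture (480x640x3 uint8, red, green, blue); there is no depth.
- env.camera_params(name): a dict with "fx", "fy", "cx", "cy" (pixels), "k1" (the pictures are not rectified: a ray, as slopes to the right and down, at radius r is drawn at 1 + k1 r^2 times it, then the intrinsics apply), "rvec" (rotation vector, rad) and "tvec" (3), from world to camera coordinates, as OpenCV has them. Camera axes: x right, y down, z forward; pixel columns grow to the right and rows downward; lengths in m; the calibration is good to about 2 mm. A picture is of the moment at which its call begins: read the wrist's pose just before it. camera_params takes no time and is no camera call; for the wrist camera it gives the pose at the moment of the call.
- env.job_done(): hands the job in; it is judged then, once.
Trained networks look in the newest picture that a camera, given by its name, has taken for a name from the list of things; names that differ only in an ending like _2 or _b are one class to them, and where a whole thing is asked for, a point or a joint stands for the part that bears it (a point fixed in the world has none). Each returns a list of dicts, best first, with "confidence" (0 to 1); they miss things now and then, are a little off and sometimes report something else, mostly with a low value. They report only what shows in the picture. A call takes as long as a camera call. They do not tell look-alikes from the thing itself.
- env.cut_out(camera, query): "mask" (480x640 bool, what is visible of it) and "location" ([column, row] in pixels, amid what is visible of it).
- env.place_of(camera, query): "location" ([column, row] in pixels: a listed point, or the origin of a listed thing).
The state is a dict: "time": time; "joints": joint angles; "qvel": joint speeds; "tau": joint torques, N m; "ee_pos": TCP position; "eef_rot": TCP orientation; "contact_force": force on the tool from outside, world axes, zero at the start; "torque": the same for the moment, N m; "grip_width": finger opening in m; "grip_force": force on a finger pad.
Only numpy, scipy, OpenCV 4.12 (cv2) and the standard library are available. Lean on these libraries where they do the work, as an engineer would, in place of code of your own. Each camera call takes 0.05 s, during which the arm holds its last target. There are 200 camera calls.

TASK

The balance check is done: stand the four brass calibration weights back in the wooden weight block, each upright on the felt of its own well, so that they run in order of size along the row with the largest weight in the largest well and the smallest in the smallest. Set each one down gently without dropping it, and leave the petri dishes where they lie.

Things in the scene. Friction and masses are not known exactly. Their poses are not given: they have to be found in the camera images.
- weight_500: loose brass calibration weight, the largest of four: an upright cylinder 40 mm in diameter and 43 mm high with a narrower knob (22 mm) on top, 60 mm high in all, about 500 g. Stands on the table. Origin: centre of its underside; z up its axis. It may be gripped round the cylinder.
- weight_200: loose brass calibration weight, the second largest of four: an upright cylinder 30 mm in diameter and 31 mm high with a narrower knob (17 mm) on top, 44 mm high in all, about 200 g. Stands on the table. Origin: centre of its underside; z up its axis. It may be gripped round the cylinder.
- weight_100: loose brass calibration weight, the third largest (second smallest) of four: an upright cylinder 24 mm in diameter and 25 mm high with a narrower knob (14 mm) on top, 37 mm high in all, about 100 g. Stands on the table. Origin: centre of its underside; z up its axis. It may be gripped round the cylinder.
- weight_50: loose brass calibration weight, the smallest of four: an upright cylinder 17 mm in diameter and 23 mm high with a narrower knob (11 mm) on top, 32 mm high in all, about 50 g. Stands on the table. Origin: centre of its underside; z up its axis. It may be gripped round the cylinder.
- well_500: largest well (52 mm wide) in a fixed dark wooden block, 78 x 228 x 22 mm high, whose four wells stand in one row along it by size, centres 60, 52, 45.5 mm apart from the largest on. Origin: centre of the underside of the 2 mm green felt pad at its bottom, 12 mm above the table; well 8 mm deep from block top to felt top (14 mm above the table). z up, y along the row to the largest.
- well_200: second largest well (42 mm wide) in a fixed dark wooden block, 78 x 228 x 22 mm high, whose four wells stand in one row along it by size, centres 60, 52, 45.5 mm apart from the largest on. Origin: centre of the underside of the 2 mm green felt pad at its bottom, 12 mm above the table; well 8 mm deep from block top to felt top (14 mm above the table). z up, y along the row to the largest.
- well_100: third largest well (36 mm wide) in a fixed dark wooden block, 78 x 228 x 22 mm high, whose four wells stand in one row along it by size, centres 60, 52, 45.5 mm apart from the largest on. Origin: centre of the underside of the 2 mm green felt pad at its bottom, 12 mm above the table; well 8 mm deep from block top to felt top (14 mm above the table). z up, y along the row to the largest.
- well_50: smallest well (29 mm wide) in a fixed dark wooden block, 78 x 228 x 22 mm high, whose four wells stand in one row along it by size, centres 60, 52, 45.5 mm apart from the largest on. Origin: centre of the underside of the 2 mm green felt pad at its bottom, 12 mm above the table; well 8 mm deep from block top to felt top (14 mm above the table). z up, y along the row to the largest.
- dish_pink: bystander: loose lidded petri dish, 55 mm wide, 14 mm high, pink agar, lying flat among the weights; to be left alone. Origin: centre of its underside.
- dish_yellow: bystander: loose lidded petri dish, 55 mm wide, 14 mm high, yellowish agar, lying flat beyond the weights; to be left alone. Origin: centre of its underside.
Things that resemble listed ones, but are neither listed nor needed, are in the scene too. What is shaped like the weight_200 but red is not meant.

How it is judged:
By the outcome, as a careful person would: the job done as asked, in the order asked, and still so for the second after the job is handed in, with the robot touching nothing.
It also fails if it takes over 120 s, if anything falls off the work surface, if the arm or the gripper's body presses on something with over 40 N, if the wrist force passes 120 N, or if a joint passes its speed limit or range.

## Working session

There is one attempt and no reset: what is moved stays moved. The work goes in short steps, Python scripts to look and compute and a shell command to move; the robot and the scene stay as the last step left them, time stands still between calls to the robot, and variables do not carry over. Pictures are saved under pics/ and viewed, at most 14 in all, crops included, and the job is handed in when it is done.

```bash
mkdir -p pics; python3 - <<'E'
from rig import env
import cv2
for c in("side","top"):
    cv2.imwrite(f"pics/{c}0.png",env.camera(c)[:,:,::-1])
    p=env.camera_params(c);print({k:(p[k]) for k in p})
    for q in["weight_500","weight_200","weight_100","weight_50","well_500","well_200","well_100","well_50","dish_pink","dish_yellow"]:
        print(c,q,[([round(float(v)) for v in r["location"]],round(r["confidence"],2)) for r in env.place_of(c,q)])
s=env.sense();print(s["time"],s["ee_pos"],s["eef_rot"],s["grip_width"])
E
```

```text
{'fx': 556.0492473424972, 'fy': 556.0492473424972, 'cx': 320.81081731592946, 'cy': 241.55871998087264, 'k1': 0.029488799146842073, 'rvec': array([ 0.18056493, -2.76024192,  1.32049958]), 'tvec': array([0.56508602, 0.03483278, 1.15256998])}
side weight_500 [([350, 279], 0.82), ([385, 288], 0.73), ([327, 356], 0.72), ([276, 283], 0.63), ([369, 341], 0.61)]
side weight_200 [([350, 279], 0.82), ([385, 288], 0.73), ([327, 356], 0.72), ([276, 283], 0.63), ([369, 341], 0.61)]
side weight_100 [([350, 279], 0.82), ([385, 288], 0.73), ([327, 356], 0.72), ([276, 283], 0.63), ([369, 341], 0.61)]
side weight_50 [([350, 279], 0.82), ([385, 288], 0.73), ([327, 356], 0.72), ([276, 283], 0.63), ([369, 341], 0.61)]
side well_500 [([345, 188], 0.7), ([324, 216], 0.57), ([309, 223], 0.44), ([331, 202], 0.42)]
side well_200 [([345, 188], 0.7), ([324, 216], 0.57), ([309, 223], 0.44), ([331, 202], 0.42)]
side well_100 [([345, 188], 0.7), ([324, 216], 0.57), ([309, 223], 0.44), ([331, 202], 0.42)]
side well_50 [([345, 188], 0.7), ([324, 216], 0.57), ([309, 223], 0.44), ([331, 202], 0.42)]
side dish_pink [([
[... 708 characters left out ...]
ight_50 [([176, 285], 0.81), ([196, 215], 0.67), ([200, 325], 0.64), ([288, 336], 0.61), ([301, 295], 0.54), ([279, 214], 0.41)]
top well_500 [([440, 248], 0.98), ([473, 261], 0.96), ([411, 239], 0.73), ([390, 227], 0.59)]
top well_200 [([440, 248], 0.98), ([473, 261], 0.96), ([411, 239], 0.73), ([390, 227], 0.59)]
top well_100 [([440, 248], 0.98), ([473, 261], 0.96), ([411, 239], 0.73), ([390, 227], 0.59)]
top well_50 [([440, 248], 0.98), ([473, 261], 0.96), ([411, 239], 0.73), ([390, 227], 0.59)]
top dish_pink [([245, 279], 0.89)]
top dish_yellow [([245, 165], 0.96)]
1.1 [0.23730326 0.60513043 0.2267448 ] [ 1.85804655e-01  9.82586703e-01  1.53126903e-05 -1.26158668e-05] 0.09193244532173013
```

View pics/top0.png

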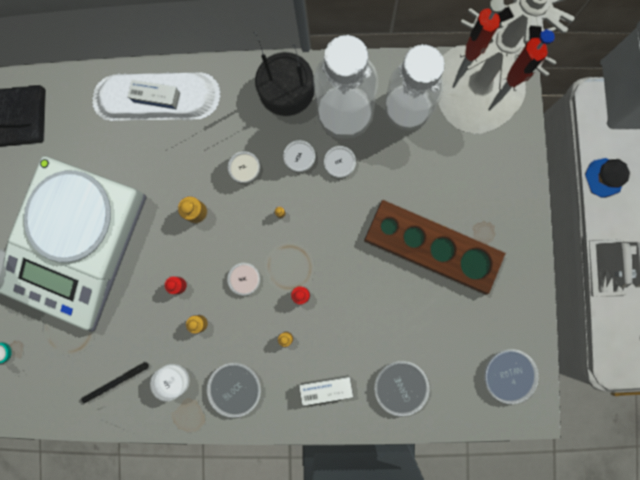

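View pics/side0.png

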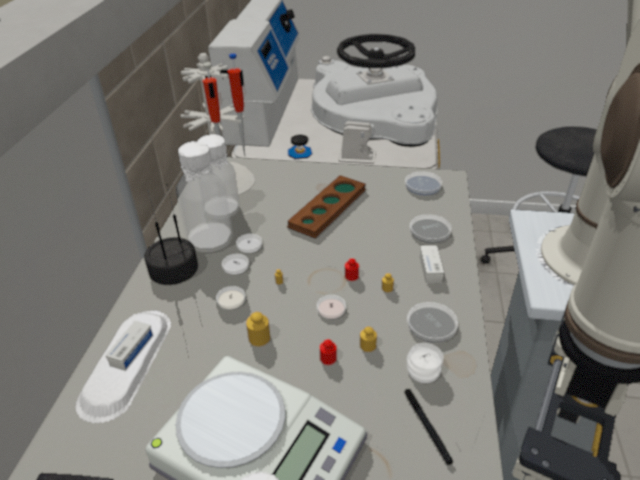

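```bash
cat > h.py <<'E'
import numpy as np, cv2
from rig import env
def ray(cam,uv,p=None):
    p=p or env.camera_params(cam)
    d=np.array([(uv[0]-p["cx"])/p["fx"],(uv[1]-p["cy"])/p["fy"]]);s=d.copy()
    for _ in range(20): s=d/(1+p["k1"]*(s@s))
    R=cv2.Rodrigues(np.array(p["rvec"]))[0]; o=-R.T@np.array(p["tvec"])
    return o,R.T@np.array([*s,1])
def atz(cam,uv,z,p=None):
    o,d=ray(cam,uv,p); return o+d*(z-o[2])/d[2]
def tri(obs):
    A=np.zeros((3,3));b=np.zeros(3);L=[]
    for o,d in obs:
        d=d/np.linalg.norm(d);P=np.eye(3)-np.outer(d,d);A+=P;b+=P@o;L.append((P,o))
    x=np.linalg.solve(A,b);return x,max(np.linalg.norm(P@(x-o)) for P,o in L)
def proj(cam,X,p=None):
    p=p or env.camera_params(cam)
    c=cv2.Rodrigues(np.array(p["rvec"]))[0]@np.array(X)+np.array(p["tvec"]);s=c[:2]/c[2];s=s*(1+p["k1"]*(s@s))
    return s*[p["fx"],p["fy"]]+[p["cx"],p["cy"]]
E
python3 - <<'E'
from h import *
np.set_printoptions(precision=4,suppress=True)
T=[env.place_of(c,q) for c in() for q in()]
S={}
for q in("weight_500","well_500","dish_pink","dish_yellow"):
    a=[r["location"] for r in env.place_of("top",q)];b=[r["location"] for r in env.place_of("side",q)]
    z=.012 if "well" in q else 0
    for x in a: 
        w=atz("top",x,z);print(q,"top",np.round(x),w[:2],"->side",np.round(proj("side",w)))
        for y in b:
            X,e=tri([ray("top",x),ray("side",y)])
            if e<.008 and abs(X[2]-z)<.02: print("   ",np.round(y),X,round(e,4))
E
```

```text
weight_500 top [176. 285.] [0.5124 0.3315] ->side [328. 360.]
    [327. 356.] [0.5133 0.3292 0.0076] 0.0011
weight_500 top [196. 215.] [0.6338 0.2979] ->side [263. 339.]
weight_500 top [200. 325.] [0.4438 0.2897] ->side [369. 345.]
    [369. 341.] [0.4448 0.2875 0.0084] 0.0006
weight_500 top [288. 336.] [0.4236 0.1366] ->side [385. 287.]
    [385. 288.] [ 0.4233  0.1369 -0.0034] 0.0001
weight_500 top [301. 295.] [0.4921 0.1138] ->side [352. 276.]
    [350. 279.] [ 0.4934  0.1145 -0.0076] 0.0013
weight_500 top [279. 214.] [0.6318 0.1508] ->side [280. 283.]
    [276. 283.] [ 0.636   0.1515 -0.0017] 0.0039
well_500 top [440. 248.] [ 0.5675 -0.1221] ->side [329. 202.]
    [331. 202.] [ 0.5656 -0.1218  0.014 ] 0.0017
well_500 top [473. 261.] [ 0.5438 -0.1763] ->side [342. 190.]
    [345. 188.] [ 0.5396 -0.174   0.0218] 0.0036
well_500 top [411. 239.] [ 0.5827 -0.074 ] ->side [320. 214.]
    [324. 216.] [ 0.5786 -0.0749  0.0078] 0.0045
well_500 top [390. 227.] [ 0.6046 -0.038 ] ->side [308. 223.]
    [309. 223.] [ 0.6041 -0.0382  0.0111] 0.0006
dish_pink top [245. 279.] [0.5206 0.21  ] ->side [332. 309.]
    [328. 307.] [0.5236 0.2097 0.0032] 0.0031
dish_yellow top [245. 165.] [0.7218 0.2109] ->side [228. 300.]
    [231. 301.] [ 0.7192  0.2107 -0.0011] 0.0028
```

The top view shows six weights. The four brass ones are at (192,209) the biggest, (196,324), (286,340) and (280,212) the smallest. The two at (175,285) and (301,295) are red, so they are decoys. The block runs from the largest well at (476,264) to the smallest at (389,226). Next I'll move over the weights, turning the closing line across the row of wells, and look with the wrist camera.

```bash
python3 -m creep '[[[0.03,-0.02,0.03],[0,0,-0.15]],[[0.06,-0.06,0.08],[0,0,-0.3]],[[0.1,-0.1,0.12],[0,0,-0.45]],[[0.14,-0.15,0.12],[0,0,-0.6]],[[0.18,-0.2,0.12],[0,0,-0.75]],[[0.22,-0.25,0.12],[0,0,-0.9]],[[0.25,-0.3,0.12],[0,0,-1.05]],[[0.27,-0.35,0.12],[0,0,-1.2]],[[0.28,-0.385,0.12],[0,0,-1.35]],[[0.28,-0.385,0.12],[0,0,-1.5]],[[0.28,-0.385,0.12],[0,0,-1.61]],[[0.28,-0.385,0.12],[0,0,-1.61]]]' 1
cat > look.py <<'E'
from h import *
import sys,json
np.set_printoptions(precision=4,suppress=True)
s=env.sense();print(round(s["time"],2),s["ee_pos"],s["joints"])
p=env.camera_params("wrist");im=env.camera("wrist")
cv2.imwrite(f"pics/{sys.argv[1]}.png",im[:,:,::-1])
for q in("weight_500","well_500","dish_pink","dish_yellow"):
    for r in env.place_of("wrist",q):
        print(q,np.round(r["location"]),round(r["confidence"],2),atz("wrist",r["location"],.012 if "well" in q else 0,p))
    if "weight" in q or "well" in q: # cut_out mask refinement
        for r in env.cut_out("wrist",q): print("   mask",np.round(r["location"]),round(r["confidence"],2),int(r["mask"].sum()),np.round(im[r["mask"]].mean(0)))
json.dump({k:np.array(v).tolist() for k,v in p.items()},open(f"{sys.argv[1]}.json","w"))
E
python3 look.py w1
```

```text
time: 3.0
ee_pos: [0.5173, 0.2201, 0.3468]
eef_rot: [0.837, 0.548, 0.0, 0.0]
contact_force: [0.6, 0.2, 0.5]
grip_width: 0.0916
grip_force: 0.0
3.0 [0.5173 0.2201 0.3468] [-0.4526  0.2172  0.003   1.6329 -0.0007  1.2913 -0.8615]
weight_500 [385. 112.] 0.89 [0.6394 0.2924 0.    ]
weight_500 [282. 274.] 0.73 [0.4198 0.1417 0.    ]
weight_500 [330. 271.] 0.63 [0.4865 0.1176 0.    ]
weight_500 [253. 173.] 0.6 [0.4456 0.2911 0.    ]
weight_500 [284. 129.] 0.6 [0.5089 0.3266 0.    ]
weight_500 [421. 214.] 0.54 [0.6386 0.1452 0.    ]
   mask [332. 275.] 0.84 470 [163.  57.  54.]
   mask [283. 130.] 0.77 488 [190.  61.  57.]
   mask [385. 108.] 0.76 1041 [175. 142.  80.]
   mask [251. 174.] 0.71 503 [182. 147.  84.]
   mask [283. 278.] 0.69 308 [161. 132.  79.]
   mask [423. 214.] 0.46 167 [150. 123.  74.]
well_500 [442. 357.] 0.45 [ 0.5902 -0.0763  0.012 ]
well_500 [438. 387.] 0.38 [ 0.5671 -0.1251  0.012 ]
   mask [435. 362.] 0.46 149 [47. 75. 59.]
dish_pink [329. 206.] 0.66 [0.5228 0.2079 0.    ]
dish_yellow [460. 148.] 0.7 [0.7163 0.2093 0.    ]
```

```bash
python3 - <<'E'
import cv2
i=cv2.imread("pics/w1.png");cv2.imwrite("pics/w1c.png",cv2.resize(i[80:305,210:510],None,fx=2.6,fy=2.6,interpolation=cv2.INTER_CUBIC))
E
```

```text
(no output)
```

View pics/w1c.png

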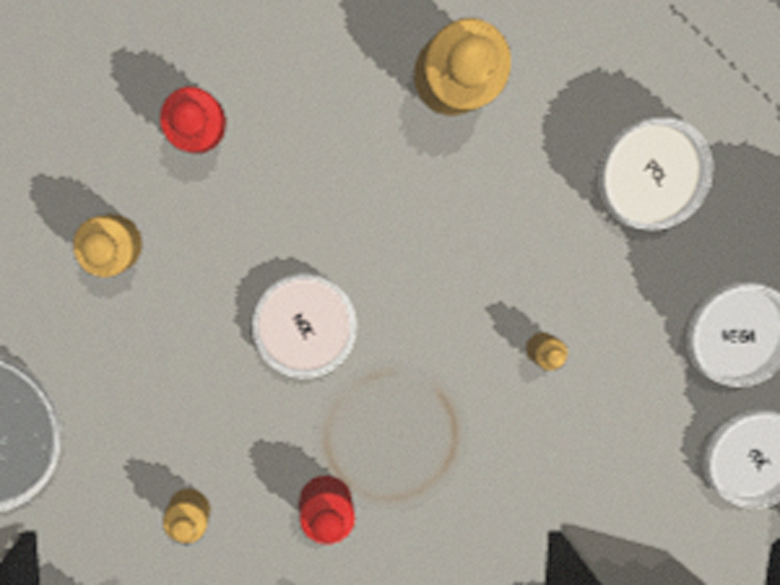

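In full-frame wrist pixels the brass weights are 500 at (385,108), 200 at (251,174), 100 at (283,278) and 50 at (421,214). They are confirmed by colour and descending size. The same-shaped weights at (284,129) and (330,271) are red and not meant. Now I'll look at the block from above.

```bash
python3 -m creep '[[[0.01,-0.06,0],[0,0,0]],[[0.02,-0.12,0],[0,0,0]],[[0.03,-0.18,0],[0,0,0]],[[0.05,-0.24,0],[0,0,0]],[[0.07,-0.28,0],[0,0,0]],[[0.07,-0.28,0],[0,0,0]],[[0.07,-0.28,0],[0,0,0]]]' 
python3 look.py w2
cat > fit.py <<'E'
from h import *
import json
from scipy.optimize import least_squares
np.set_printoptions(precision=4,suppress=True)
def sil(r,h,rk,H,x,y,z=0):
    a=np.linspace(0,2*np.pi,40);P=[]
    for R,zz in((r,0),(r,h),(rk,h),(rk,H)): P.append(np.c_[x+R*np.cos(a),y+R*np.sin(a),0*a+z+zz])
    return P
def mask_model(cam,p,d,x,y,z,sc=4,box=None):
    u0,v0=box;m=np.zeros((90*sc,90*sc),np.uint8)
    P=[np.array([proj(cam,q,p) for q in c]) for c in sil(*d,x,y,z)]
    for g in(np.r_[P[0],P[1]],np.r_[P[2],P[3]]):
        cv2.fillConvexPoly(m,cv2.convexHull(((g-[u0,v0])*sc).astype(np.float32)).round().astype(np.int32),1)
    return m
def cen(m,sc=1):
    M=cv2.moments(m,True);return np.array([M["m10"],M["m01"]])/M["m00"]/sc,M["m00"]/sc**2
D=dict(weight_500=(.02,.043,.011,.060),weight_200=(.015,.031,.0085,.044),weight_100=(.012,.025,.007,.037),weight_50=(.0085,.023,.0055,.032))
G=dict(weight_500=(.636,.295),weight_200=(.4445,.289),weight_100=(.422,.138),weight_50=(.635,.149))
views=[("top","top0",env.camera_params("top")),("side","side0",env.camera_params("side")),("wrist","w1",json.load(open("w1.json")))]
for n in D:
    obs=[];g=G[n]
    for cam,f,p in views:
        im=cv2.imread(f"pics/{f}.png");hsv=cv2.cvtColor(im,cv2.COLOR_BGR2HSV)
        c=proj(cam,[*g,.02],p);u0,v0=np.maximum(0,(c-45).astype(int))
        m=cv2.inRange(hsv,(12,95,50),(32,255,255))[v0:v0+90,u0:u0+90]
        k,l,st,ce=cv2.connectedComponentsWithStats(m)
        i=min(range(1,k),key=lambda i:np.hypot(*(ce[i]+[u0,v0]-c))-.05*st[i,4])
        cc,A=cen((l==i).astype(np.uint8));obs.append((cam,p,(u0,v0),cc,A))
    def res(q,use=(0,1,2)):
        return np.concatenate([cen(mask_model(obs[k][0],obs[k][1],D[n],*q,box=obs[k][2]),4)[0]-.5+.5-obs[k][3]-.4 for k in use])
    s=least_squares(res,[*g,0.],diff_step=None,x_scale=.01,method="trf",jac=lambda q:np.array([(res(q+.004*e)-res(q-.004*e))/.008 for e in np.eye(3)]).T)
    print(n,s.x,"px res",s.fun,"areas obs",[o[4] for o in obs],"model",[round(cen(mask_model(o[0],o[1],D[n],*s.x,box=o[2]),4)[1]) for o in obs])
E
python3 fit.py
```

```text
time: 4.22
ee_pos: [0.5872, -0.0591, 0.3464]
eef_rot: [0.837, 0.547, -0.0, -0.001]
contact_force: [-0.6, 0.5, 1.4]
grip_width: 0.0913
grip_force: 0.0
4.22 [ 0.5872 -0.0591  0.3464] [-0.0953  0.2721  0.1889  1.5704 -0.0531  1.3049 -0.3116]
weight_500 [144. 111.] 0.93 [0.4204 0.1417 0.    ]
weight_500 [290.  31.] 0.74 [0.6352 0.1493 0.    ]
weight_500 [200. 104.] 0.55 [0.4915 0.1196 0.    ]
   mask [290.  30.] 0.79 208 [170. 137.  78.]
   mask [194. 106.] 0.7 668 [183.  61.  57.]
   mask [327. 210.] 0.53 496 [51. 79. 63.]
well_500 [323. 251.] 0.87 [ 0.56   -0.1256  0.012 ]
well_500 [327. 209.] 0.87 [ 0.5893 -0.0724  0.012 ]
well_500 [325. 176.] 0.6 [ 0.6041 -0.0303  0.012 ]
well_500 [323. 286.] 0.58 [ 0.5394 -0.1739  0.012 ]
   mask [323. 287.] 0.89 829 [47. 77. 62.]
   mask [328. 177.] 0.8 300 [53. 83. 67.]
   mask [327. 213.] 0.65 477 [51. 79. 63.]
   mask [322. 251.] 0.56 624 [50. 78. 62.]
dish_pink [184.  18.] 0.67 [0.522  0.2153 0.    ]
dish_pink [320. 288.] 0.19 [ 0.5317 -0.1797  0.    ]
dish_yellow [144. 111.] 0.66 [0.4201 0.1413 0.    ]
weight_500 [ 0.6405  0.2973 -0.0008] px res [ 0.1711 -0.2312 -0.0549 -0.0828 -0.2969 -0.0401] areas obs [569.0, 648.0, 1029.0] model [615, 725, 1099]
weight_200 [ 0.4459  0.2907 -0.0014] px res [ 0.2101 -0.1465  0.084  -0.0709 -0.1367 -0.1677] areas obs [319.0, 350.0, 485.0] model [341, 410, 519]
weight_100 [ 0.4192  0.1402 -0.0007] px res [ 0.2625 -0.0982 -0.0655 -0.2075 -0.2303 -0.2898] areas obs [179.0, 179.0, 279.0] model [197, 224, 314]
weight_50 [ 0.6343  0.1476 -0.0004] px res [ 0.2449 -0.1377 -0.1319 -0.2277 -0.3068 -0.1895] areas obs [84.0, 93.0, 155.0] model [106, 130, 189]
```

View pics/w2.png

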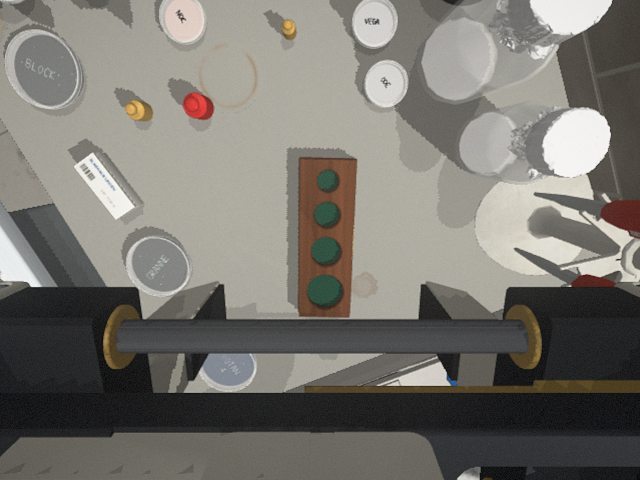

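The wrist view shows the block upright in the frame, with wells at (324,290), (326,251), (327,214) and (328,180), largest to smallest. The weight fits are sub-pixel with bases at z≈0. Next is the block pose from the green felt blobs in all three views.

```bash
cat > wells.py <<'E'
from h import *
import json
from scipy.optimize import least_squares
np.set_printoptions(precision=4,suppress=True)
off=np.array([0,-.060,-.112,-.1575]);rad=np.array([.026,.021,.018,.0145])
W0=np.array([[.5405,-.1745],[.565,-.1225],[.585,-.074],[.604,-.035]])
views=[("top","top0",env.camera_params("top")),("side","side0",env.camera_params("side")),("wrist","w2",json.load(open("w2.json")))]
a=np.linspace(0,2*np.pi,60)
obs=[]
for cam,f,p in views:
    hsv=cv2.cvtColor(cv2.imread(f"pics/{f}.png"),cv2.COLOR_BGR2HSV)
    m=cv2.inRange(hsv,(55,50,20),(98,255,160))
    k,l,st,ce=cv2.connectedComponentsWithStats(m)
    for i in range(4):
        c=proj(cam,[*W0[i],.016],p)
        j=min(range(1,k),key=lambda j:np.hypot(*(ce[j]-c))+(1e3 if st[j,4]<25 else 0))
        obs.append((cam,p,i,ce[j],st[j,4]))
def model(q,o,S=8):
    x,y,t,z=q;cam,p,i=o[:3];c=np.array([x,y])+off[i]*np.array([-np.sin(t),np.cos(t)])
    ms=[]
    o0=o[3]-40
    for zz in(z+.002,z+.010):
        P=np.array([proj(cam,[c[0]+rad[i]*np.cos(b),c[1]+rad[i]*np.sin(b),zz],p) for b in a])
        mm=np.zeros((80*S,80*S),np.uint8);cv2.fillConvexPoly(mm,((P-o0)*S).round().astype(np.int32),1);ms.append(mm)
    M=cv2.moments(ms[0]&ms[1],True);return np.array([M["m10"],M["m01"]])/M["m00"]/S+o0,M["m00"]/S**2
def run(use):
    O=[o for o in obs if o[0] in use]
    res=lambda q:np.concatenate([model(q,o)[0]-o[3]-.0 for o in O])
    h=np.array([.004,.004,.03,.004])
    s=least_squares(res,[.5405,-.1745,np.pi+.42,.012],jac=lambda q:np.array([(res(q+d)-res(q-d))/(2*d.sum()) for d in np.diag(h)]).T)
    t=s.x[2];print(use,s.x,"rms",np.sqrt(np.mean(s.fun**2)))
    print(s.fun.round(1));print([(int(o[4]),round(model(s.x,o)[1])) for o in O])
    for i in range(4): print(i,s.x[:2]+off[i]*np.array([-np.sin(t),np.cos(t)]))
run(("top","side","wrist"));run(("top","wrist"))
E
python3 wells.py
```

```text
wells.py:25: RuntimeWarning: invalid value encountered in divide
  M=cv2.moments(ms[0]&ms[1],True);return np.array([M["m10"],M["m01"]])/M["m00"]/S+o0,M["m00"]/S**2
Traceback (most recent call last):
  File "wells.py", line 34, in <module>
    run(("top","side","wrist"));run(("top","wrist"))
    ~~~^^^^^^^^^^^^^^^^^^^^^^^^
  File "wells.py", line 30, in run
    s=least_squares(res,[.5405,-.1745,np.pi+.42,.012],jac=lambda q:np.array([(res(q+d)-res(q-d))/(2*d.sum()) for d in np.diag(h)]).T)
ValueError: Residuals are not finite in the initial point.
```

```bash
sed -i 's/np.pi+.42/np.pi-.42/' wells.py; python3 wells.py
```

```text
('top', 'side', 'wrist') [ 0.5389 -0.1783  2.7082  0.013 ] rms 0.10432323097813312
[ 0.1  0.2  0.1  0.2  0.1  0.   0.1  0.1 -0.1  0.1 -0.   0.  -0.1 -0.1
 -0.1 -0.   0.1  0.   0.  -0.   0.  -0.1 -0.  -0.2]
[(659, 721), (416, 471), (296, 346), (183, 222), (124, 144), (78, 95), (56, 72), (28, 44), (824, 879), (581, 637), (463, 519), (315, 371)]
0 [ 0.5389 -0.1783]
1 [ 0.5641 -0.1239]
2 [ 0.586  -0.0767]
3 [ 0.6051 -0.0354]
('top', 'wrist') [ 0.539  -0.1783  2.708   0.0132] rms 0.11145621346217542
[ 0.1  0.1  0.1  0.2  0.1 -0.   0.   0.   0.1  0.   0.  -0.   0.1 -0.1
 -0.  -0.3]
[(659, 722), (416, 471), (296, 347), (183, 222), (824, 879), (581, 637), (463, 519), (315, 370)]
0 [ 0.539  -0.1783]
1 [ 0.5642 -0.1238]
2 [ 0.586  -0.0767]
3 [ 0.6051 -0.0354]
```

Block fit is within 0.1 px, with felt underside z≈13 mm against 12 mm in the text, so both check out. Now I'll pick the 500 weight.

```bash
python3 -m creep '[[[0.008,0.05,0],[0,0,0]],[[0.016,0.105,-0.03],[0,0,0]],[[0.024,0.16,-0.07],[0,0,0]],[[0.032,0.215,-0.11],[0,0,0]],[[0.04,0.27,-0.15],[0,0,0]],[[0.048,0.32,-0.19],[0,0,0]],[[0.053,0.356,-0.22],[0,0,0]],[[0.053,0.356,-0.24],[0,0,0]],[[0.053,0.356,-0.24],[0,0,0]],[[0.053,0.356,-0.24],[0,0,0]]]' 1 20
```

```text
time: 5.82
ee_pos: [0.6418, 0.2941, 0.1082]
eef_rot: [0.838, 0.546, 0.001, 0.001]
contact_force: [-1.0, -0.5, 1.5]
grip_width: 0.0918
grip_force: 0.0
```

```bash
python3 -m creep '[[[0,0,-0.02],[0,0,0]],[[0,0,-0.04],[0,0,0]],[[0,0,-0.06],[0,0,0]],[[0,0,-0.075],[0,0,0]],[[0,0,-0.085],[0,0,0]],[[0,0,-0.093],[0,0,0]],[[0,0,-0.093],[0,0,0]],[[0,0,-0.093],[0,0,0]]]'
```

```text
time: 6.82
ee_pos: [0.6408, 0.2964, 0.0144]
eef_rot: [0.837, 0.547, 0.001, 0.0]
contact_force: [1.2, 0.3, -0.2]
grip_width: 0.092
grip_force: 0.0
```

```bash
python3 -m creep '[[[0,0,0],[0,0,0]],[[0,0,0],[0,0,0]],[[0,0,0],[0,0,0]],[[0,0,0],[0,0,0]],[[0,0,0],[0,0,0]],[[0,0,0],[0,0,0]],[[0,0,0],[0,0,0]],[[0,0,0],[0,0,0]]]' 0.2 30
```

```text
time: 7.82
ee_pos: [0.6399, 0.2963, 0.0137]
eef_rot: [0.837, 0.547, -0.0, -0.0]
contact_force: [-2.3, -0.2, 1.5]
grip_width: 0.0393
grip_force: 30.0
```

```bash
python3 -m creep '[[[0,0,0.015],[0,0,0]],[[0,0,0.05],[0,0,0]],[[-0.005,-0.03,0.09],[0,0,0]],[[-0.015,-0.07,0.1],[0,0,0]],[[-0.026,-0.12,0.1],[0,0,0]],[[-0.037,-0.17,0.1],[0,0,0]],[[-0.048,-0.22,0.1],[0,0,0]],[[-0.059,-0.27,0.1],[0,0,0]],[[-0.07,-0.32,0.1],[0,0,0]],[[-0.081,-0.37,0.1],[0,0,0]],[[-0.092,-0.42,0.1],[0,0,0]],[[-0.099,-0.46,0.1],[0,0,0]]]'; python3 -m creep '[[[-0.002,-0.0145,0],[0,0,0]],[[-0.002,-0.0145,-0.01],[0,0,0]],[[-0.002,-0.0145,-0.03],[0,0,0]],[[-0.002,-0.0145,-0.04],[0,0,0]],[[-0.002,-0.0145,-0.045],[0,0,0]],[[-0.002,-0.0145,-0.045],[0,0,0]],[[-0.002,-0.0145,-0.045],[0,0,0]]]'; python3 -c "
from h import *
cv2.imwrite('pics/s1.png',env.camera('side')[:,:,::-1]);cv2.imwrite('pics/t1.png',env.camera('top')[:,:,::-1])
a=cv2.imread('pics/s1.png')[130:260,260:420];b=cv2.imread('pics/t1.png')[170:330,330:530]
cv2.imwrite('pics/st1.png',np.hstack([cv2.resize(a,(400,400)),cv2.resize(b,(400,400))]))"
```

```text
time: 9.32
ee_pos: [0.5403, -0.1669, 0.1143]
eef_rot: [0.838, 0.546, -0.0, 0.001]
contact_force: [0.1, 0.2, -5.0]
grip_width: 0.0395
grip_force: 30.0
time: 10.2
ee_pos: [0.5399, -0.1783, 0.0693]
eef_rot: [0.837, 0.547, 0.0, 0.0]
contact_force: [0.6, -0.7, -3.8]
grip_width: 0.0397
grip_force: 30.0
```

View pics/st1.png

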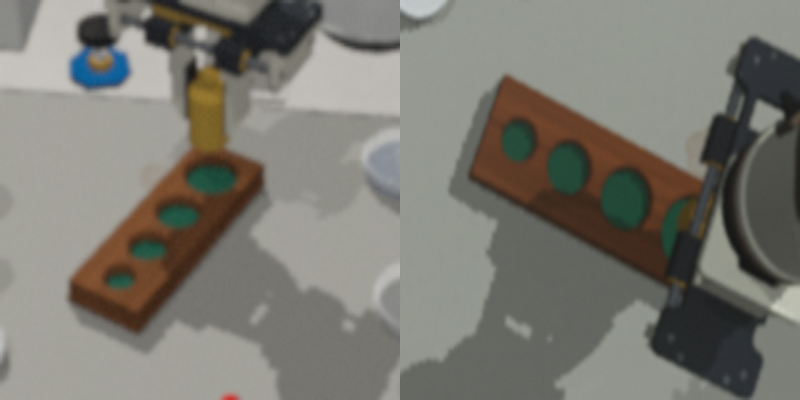

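The 500 weight is held upright over the largest well. Now a slow descent, watching the force.

```bash
python3 -m creep '[[[-0.001,0,-0.01],[0,0,0]],[[-0.001,0,-0.02],[0,0,0]],[[-0.001,0,-0.028],[0,0,0]],[[-0.001,0,-0.034],[0,0,0]],[[-0.001,0,-0.038],[0,0,0]],[[-0.001,0,-0.0395],[0,0,0]],[[-0.001,0,-0.0395],[0,0,0]],[[-0.001,0,-0.0395],[0,0,0]]]'; python3 -m creep '[[[0,0,-0.0005],[0,0,0]],[[0,0,-0.001],[0,0,0]],[[0,0,-0.001],[0,0,0]],[[0,0,-0.001],[0,0,0]]]'; python3 -m creep '[[[0,0,-0.0005],[0,0,0]],[[0,0,-0.001],[0,0,0]],[[0,0,-0.001],[0,0,0]],[[0,0,-0.001],[0,0,0]]]'
```

```text
time: 11.3
ee_pos: [0.5386, -0.1784, 0.0295]
eef_rot: [0.837, 0.547, 0.0, 0.0]
contact_force: [0.1, -0.2, -4.8]
grip_width: 0.0394
grip_force: 30.0
time: 11.8
ee_pos: [0.5383, -0.1784, 0.0282]
eef_rot: [0.837, 0.547, 0.0, -0.0]
contact_force: [0.1, 0.3, -5.0]
grip_width: 0.0395
grip_force: 30.0
time: 12.3
ee_pos: [0.5384, -0.1784, 0.0276]
eef_rot: [0.837, 0.547, 0.0, 0.0]
contact_force: [-1.7, 0.4, 3.2]
grip_width: 0.0398
grip_force: 30.0
```

```bash
python3 -m creep '[[[0,0,0],[0,0,0]],[[0,0,0],[0,0,0]],[[0,0,0],[0,0,0]],[[0,0,0],[0,0,0]],[[0,0,0.02],[0,0,0]],[[0,0,0.05],[0,0,0]],[[0,0,0.08],[0,0,0]],[[0,0,0.1],[0,0,0]]]' 0.7; python3 -m creep '[[[-0.006,0.03,0.01],[0,0,0]],[[-0.016,0.08,0.01],[0,0,0]],[[-0.026,0.13,0.01],[0,0,0]],[[-0.036,0.18,0.01],[0,0,0]],[[-0.046,0.23,0.01],[0,0,0]],[[-0.056,0.28,0.01],[0,0,0]],[[-0.066,0.33,-0.01],[0,0,0]],[[-0.076,0.38,-0.03],[0,0,0]],[[-0.086,0.43,-0.04],[0,0,0]],[[-0.092,0.469,-0.05],[0,0,0]],[[-0.092,0.469,-0.05],[0,0,0]],[[-0.092,0.469,-0.05],[0,0,0]]]'; python3 -c "
from h import *
cv2.imwrite('pics/s2.png',env.camera('side')[:,:,::-1]);cv2.imwrite('pics/t2.png',env.camera('top')[:,:,::-1])
a=cv2.imread('pics/s2.png')[130:430,260:500];b=cv2.imread('pics/t2.png')[170:330,330:530]
cv2.imwrite('pics/st2.png',np.hstack([cv2.resize(a,(400,500)),cv2.resize(b,(400,500))]))"
```

```text
time: 13.3
ee_pos: [0.5389, -0.1786, 0.1287]
eef_rot: [0.837, 0.547, 0.001, 0.001]
contact_force: [0.1, 0.1, 0.2]
grip_width: 0.064
grip_force: 0.0
time: 14.8
ee_pos: [0.4464, 0.2899, 0.0771]
eef_rot: [0.837, 0.547, -0.0, 0.0]
contact_force: [0.7, 0.4, 0.7]
grip_width: 0.0642
grip_force: 0.0
```

View pics/st2.png

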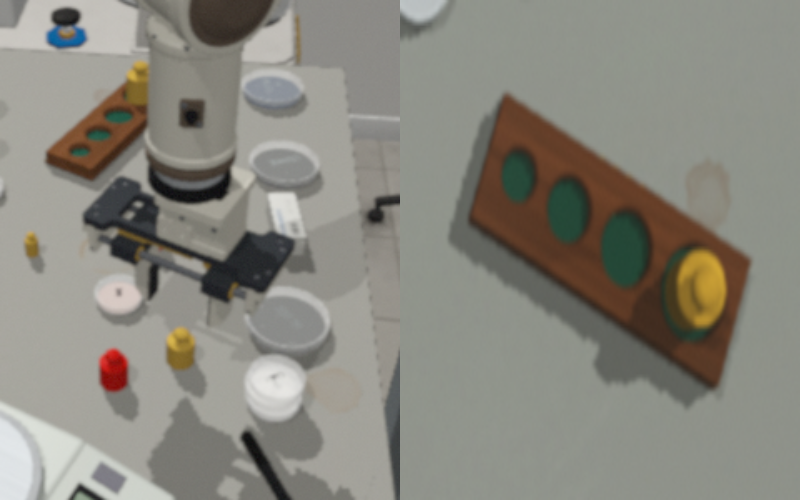

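The 500 stands upright inside its well. I'll check by projection that the fingers are over the 200, since the view is oblique, and measure the placed weight.

```bash
python3 -c "
from h import *
s=env.sense();e=s['ee_pos'];q=proj('side',e);print(e,q,(q-[260,130])*[400/240,500/300])
a=cv2.imread('pics/s2.png')[200:380,300:460];cv2.circle(a,tuple((q-[300,200]).astype(int)),2,(255,0,0),-1);cv2.imwrite('pics/s2c.png',cv2.resize(a,None,fx=3,fy=3))"
python3 fit.py | grep _200
```

```text
[0.44698854 0.28901692 0.07742692] [369.01064553 314.01977624] [181.68440921 306.69962707]
weight_200 [ 0.4459  0.2907 -0.0014] px res [ 0.2101 -0.1465  0.084  -0.0709 -0.1367 -0.1677] areas obs [319.0, 350.0, 485.0] model [341, 410, 519]
```

View pics/s2c.png

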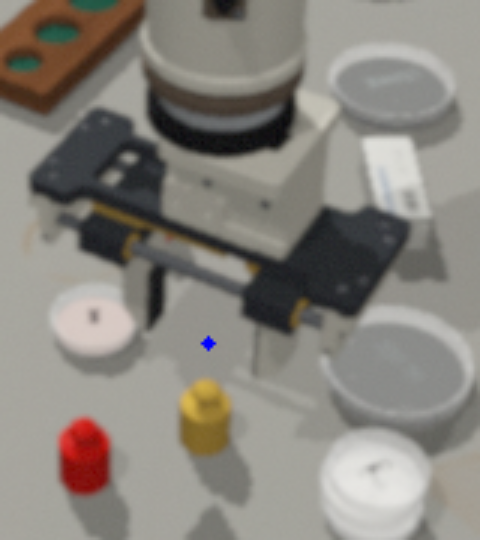

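The TCP dot sits between the fingertips, directly above the brass 200, and all neighbours are clear. Descending and gripping.

```bash
python3 -m creep '[[[-0.001,0.001,-0.015],[0,0,0]],[[-0.001,0.001,-0.03],[0,0,0]],[[-0.001,0.001,-0.045],[0,0,0]],[[-0.001,0.001,-0.057],[0,0,0]],[[-0.001,0.001,-0.066],[0,0,0]],[[-0.001,0.001,-0.066],[0,0,0]],[[-0.001,0.001,-0.066],[0,0,0]],[[-0.001,0.001,-0.066],[0,0,0]]]'; python3 -m creep '[[[0,0,0],[0,0,0]],[[0,0,0],[0,0,0]],[[0,0,0],[0,0,0]],[[0,0,0],[0,0,0]],[[0,0,0],[0,0,0]],[[0,0,0],[0,0,0]],[[0,0,0],[0,0,0]],[[0,0,0],[0,0,0]]]' 0.1 20
```

```text
time: 15.9
ee_pos: [0.4457, 0.292, 0.0118]
eef_rot: [0.837, 0.547, 0.001, -0.0]
contact_force: [-0.6, 0.1, 0.3]
grip_width: 0.0648
grip_force: 0.0
time: 16.9
ee_pos: [0.4454, 0.2916, 0.0113]
eef_rot: [0.837, 0.547, 0.0, 0.0]
contact_force: [0.2, -0.2, 0.7]
grip_width: 0.0294
grip_force: 20.0
```

```bash
python3 -m creep '[[[0,0,0.015],[0,0,0]],[[0,0,0.05],[0,0,0]],[[0.01,-0.03,0.09],[0,0,0]],[[0.022,-0.07,0.1],[0,0,0]],[[0.034,-0.115,0.1],[0,0,0]],[[0.046,-0.16,0.1],[0,0,0]],[[0.06,-0.21,0.1],[0,0,0]],[[0.074,-0.26,0.1],[0,0,0]],[[0.088,-0.31,0.1],[0,0,0]],[[0.102,-0.36,0.1],[0,0,0]],[[0.112,-0.395,0.1],[0,0,0]],[[0.1185,-0.4155,0.09],[0,0,0]]]'; python3 -m creep '[[[0,0,-0.02],[0,0,0]],[[0,0,-0.04],[0,0,0]],[[0,0,-0.055],[0,0,0]],[[0,0,-0.065],[0,0,0]],[[0,0,-0.065],[0,0,0]],[[0,0,-0.065],[0,0,0]],[[0,0,-0.065],[0,0,0]]]'
```

```text
time: 18.4
ee_pos: [0.5646, -0.1264, 0.1022]
eef_rot: [0.838, 0.546, 0.001, 0.001]
contact_force: [0.7, 0.3, -2.7]
grip_width: 0.0292
grip_force: 20.0
time: 19.27
ee_pos: [0.5645, -0.124, 0.037]
eef_rot: [0.837, 0.547, 0.001, 0.0]
contact_force: [0.1, 0.2, -3.2]
grip_width: 0.0294
grip_force: 20.0
```

```bash
python3 -m creep '[[[0,0,-0.005],[0,0,0]],[[0,0,-0.008],[0,0,0]],[[0,0,-0.01],[0,0,0]],[[0,0,-0.0105],[0,0,0]],[[0,0,-0.0105],[0,0,0]],[[0,0,-0.0105],[0,0,0]]]'; python3 -m creep '[[[0,0,-0.0005],[0,0,0]],[[0,0,-0.001],[0,0,0]],[[0,0,-0.001],[0,0,0]],[[0,0,-0.001],[0,0,0]]]'
```

```text
time: 20.02
ee_pos: [0.5639, -0.1239, 0.0258]
eef_rot: [0.837, 0.547, 0.0, 0.0]
contact_force: [0.4, 0.4, -2.1]
grip_width: 0.0292
grip_force: 20.0
time: 20.52
ee_pos: [0.564, -0.1239, 0.0253]
eef_rot: [0.837, 0.547, 0.0, 0.0]
contact_force: [-2.1, 0.9, 5.2]
grip_width: 0.0292
grip_force: 20.0
```

```bash
python3 -m creep '[[[0,0,0],[0,0,0]],[[0,0,0],[0,0,0]],[[0,0,0],[0,0,0]],[[0,0,0],[0,0,0]],[[0,0,0.02],[0,0,0]],[[0,0,0.05],[0,0,0]],[[0,0,0.08],[0,0,0]],[[0,0,0.1],[0,0,0]]]' 0.5; python3 -m creep '[[[-0.015,0.03,0],[0,0,0]],[[-0.035,0.065,0],[0,0,0]],[[-0.058,0.105,0],[0,0,0]],[[-0.08,0.145,0],[0,0,0]],[[-0.102,0.185,0],[0,0,0]],[[-0.124,0.225,-0.01],[0,0,0]],[[-0.14,0.255,-0.03],[0,0,0]],[[-0.145,0.264,-0.05],[0,0,0]],[[-0.145,0.264,-0.06],[0,0,0]],[[-0.145,0.264,-0.06],[0,0,0]],[[-0.145,0.264,-0.06],[0,0,0]]]'
```

```text
time: 21.52
ee_pos: [0.5649, -0.1241, 0.1279]
eef_rot: [0.837, 0.547, 0.001, 0.001]
contact_force: [0.3, 0.2, -0.7]
grip_width: 0.0458
grip_force: 0.0
time: 22.9
ee_pos: [0.4199, 0.1395, 0.0655]
eef_rot: [0.838, 0.546, 0.001, 0.0]
contact_force: [-0.3, 0.1, 0.4]
grip_width: 0.046
grip_force: 0.0
```

```bash
python3 -c "
from h import *
b=env.camera('side')[:,:,::-1].copy();q=proj('side',env.sense()['ee_pos']);cv2.circle(b,tuple(q.astype(int)),1,(255,0,0),-1)
cv2.imwrite('pics/st3.png',np.hstack([cv2.resize(b[220:330,320:450],(400,340)),cv2.resize(b[140:250,270:400],(400,340))]))"
```

```text
(no output)
```

View pics/st3.png

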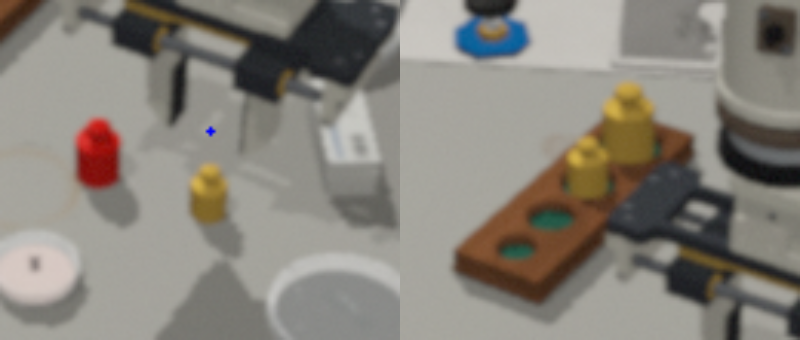

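500 and 200 both stand upright in their wells. The gripper is centred over the brass 100 and clear of the red weight.

```bash
python3 -m creep '[[[0,0,-0.015],[0,0,0]],[[0,0,-0.03],[0,0,0]],[[0,0,-0.043],[0,0,0]],[[0,0,-0.051],[0,0,0]],[[0,0,-0.0545],[0,0,0]],[[0,0,-0.0545],[0,0,0]],[[0,0,-0.0545],[0,0,0]],[[0,0,-0.0545],[0,0,0]]]'; python3 -m creep '[[[0,0,0],[0,0,0]],[[0,0,0],[0,0,0]],[[0,0,0],[0,0,0]],[[0,0,0],[0,0,0]],[[0,0,0],[0,0,0]],[[0,0,0],[0,0,0]],[[0,0,0],[0,0,0]],[[0,0,0],[0,0,0]]]' 0.1 15
```

```text
time: 23.95
ee_pos: [0.4191, 0.1403, 0.0106]
eef_rot: [0.837, 0.547, 0.0, 0.0]
contact_force: [0.1, -0.4, -0.4]
grip_width: 0.0458
grip_force: 0.0
time: 24.95
ee_pos: [0.4189, 0.1402, 0.0103]
eef_rot: [0.837, 0.547, 0.0, 0.0]
contact_force: [0.2, -0.8, 4.7]
grip_width: 0.0234
grip_force: 15.0
```

```bash
python3 -m creep '[[[0,0,0.015],[0,0,0]],[[0,0,0.05],[0,0,0]],[[0,0,0.09],[0,0,0]],[[0.02,-0.026,0.1],[0,0,0]],[[0.047,-0.061,0.1],[0,0,0]],[[0.077,-0.1,0.1],[0,0,0]],[[0.107,-0.139,0.1],[0,0,0]],[[0.137,-0.178,0.1],[0,0,0]],[[0.157,-0.204,0.1],[0,0,0]],[[0.167,-0.217,0.1],[0,0,0]],[[0.167,-0.217,0.09],[0,0,0]],[[0.167,-0.217,0.08],[0,0,0]]]'; python3 -m creep '[[[0,0,-0.02],[0,0,0]],[[0,0,-0.04],[0,0,0]],[[0,0,-0.05],[0,0,0]],[[0,0,-0.055],[0,0,0]],[[0,0,-0.055],[0,0,0]],[[0,0,-0.055],[0,0,0]],[[0,0,-0.055],[0,0,0]]]'
```

```text
time: 26.45
ee_pos: [0.5846, -0.0748, 0.0893]
eef_rot: [0.837, 0.548, -0.0, -0.001]
contact_force: [0.3, 0.7, -2.0]
grip_width: 0.0235
grip_force: 15.0
time: 27.32
ee_pos: [0.5863, -0.077, 0.0359]
eef_rot: [0.837, 0.547, 0.0, 0.0]
contact_force: [0.4, 0.2, -1.1]
grip_width: 0.0234
grip_force: 15.0
```

```bash
python3 -m creep '[[[0,0,-0.005],[0,0,0]],[[0,0,-0.008],[0,0,0]],[[0,0,-0.01],[0,0,0]],[[0,0,-0.0105],[0,0,0]],[[0,0,-0.0105],[0,0,0]],[[0,0,-0.0105],[0,0,0]]]'; python3 -m creep '[[[0,0,-0.0005],[0,0,0]],[[0,0,-0.001],[0,0,0]],[[0,0,-0.001],[0,0,0]],[[0,0,-0.001],[0,0,0]]]'
```

```text
time: 28.08
ee_pos: [0.5859, -0.0769, 0.0248]
eef_rot: [0.837, 0.547, 0.0, 0.0]
contact_force: [-0.4, -0.4, -1.0]
grip_width: 0.0237
grip_force: 15.0
time: 28.58
ee_pos: [0.586, -0.0769, 0.0243]
eef_rot: [0.837, 0.547, 0.0, 0.0]
contact_force: [-1.3, 0.1, 5.6]
grip_width: 0.0235
grip_force: 15.0
```

```bash
python3 -m creep '[[[0,0,0],[0,0,0]],[[0,0,0],[0,0,0]],[[0,0,0],[0,0,0]],[[0,0,0],[0,0,0]],[[0,0,0.02],[0,0,0]],[[0,0,0.05],[0,0,0]],[[0,0,0.08],[0,0,0]],[[0,0,0.1],[0,0,0]]]' 0.5; python3 -m creep '[[[0.006,0.03,0],[0,0,0]],[[0.015,0.07,0],[0,0,0]],[[0.024,0.115,0],[0,0,0]],[[0.034,0.16,0],[0,0,0]],[[0.043,0.2,-0.02],[0,0,0]],[[0.048,0.225,-0.04],[0,0,0]],[[0.048,0.225,-0.06],[0,0,0]],[[0.048,0.225,-0.06],[0,0,0]],[[0.048,0.225,-0.06],[0,0,0]],[[0.048,0.225,-0.06],[0,0,0]]]';python3 -c "
from h import *
b=env.camera('side')[:,:,::-1].copy();q=proj('side',env.sense()['ee_pos']);cv2.circle(b,tuple(q.astype(int)),1,(255,0,0),-1)
cv2.imwrite('pics/st4.png',np.hstack([cv2.resize(b[200:330,210:350],(400,370)),cv2.resize(b[140:250,270:400],(400,370))]))"
```

```text
time: 29.58
ee_pos: [0.5869, -0.077, 0.1269]
eef_rot: [0.837, 0.547, 0.001, 0.001]
contact_force: [0.7, 0.3, -0.2]
grip_width: 0.0459
grip_force: 0.0
time: 30.82
ee_pos: [0.6348, 0.1466, 0.0649]
eef_rot: [0.838, 0.546, 0.001, 0.001]
contact_force: [0.7, 0.4, -0.2]
grip_width: 0.0458
grip_force: 0.0
```

View pics/st4.png

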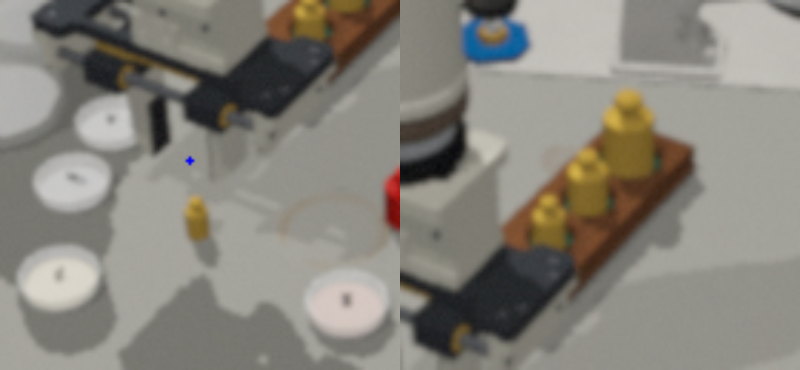

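Three weights are seated, and the gripper is over the 50 with clear space round it.

```bash
python3 -m creep '[[[0,0.001,-0.015],[0,0,0]],[[0,0.001,-0.03],[0,0,0]],[[0,0.001,-0.043],[0,0,0]],[[0,0.001,-0.051],[0,0,0]],[[0,0.001,-0.0545],[0,0,0]],[[0,0.001,-0.0545],[0,0,0]],[[0,0.001,-0.0545],[0,0,0]],[[0,0.001,-0.0545],[0,0,0]]]'; python3 -m creep '[[[0,0,0],[0,0,0]],[[0,0,0],[0,0,0]],[[0,0,0],[0,0,0]],[[0,0,0],[0,0,0]],[[0,0,0],[0,0,0]],[[0,0,0],[0,0,0]],[[0,0,0],[0,0,0]],[[0,0,0],[0,0,0]]]' 0.05 12
```

```text
time: 31.88
ee_pos: [0.6343, 0.1492, 0.0098]
eef_rot: [0.837, 0.547, 0.0, 0.0]
contact_force: [-0.7, 0.4, 0.5]
grip_width: 0.0458
grip_force: 0.0
time: 32.88
ee_pos: [0.6338, 0.1492, 0.0093]
eef_rot: [0.837, 0.547, 0.0, -0.0]
contact_force: [-0.4, -0.7, -0.1]
grip_width: 0.0167
grip_force: 12.0
```

```bash
python3 -m creep '[[[0,0,0],[0,0,0]],[[0,0,0],[0,0,0]],[[0,0,0],[0,0,0]],[[0,0,0.002],[0,0,0]],[[0,0,0.002],[0,0,0]]]' 0.3 12;  python3 -m creep '[[[0,0,0],[0,0,0]],[[0,0,0],[0,0,0]],[[0,0,0],[0,0,0]],[[0,0,0],[0,0,0]],[[0,0,0],[0,0,0]],[[0,0,0],[0,0,0]]]' 0.05 12
```

```text
time: 33.5
ee_pos: [0.634, 0.1492, 0.0115]
eef_rot: [0.837, 0.547, 0.0, 0.0]
contact_force: [0.5, 0.3, 1.2]
grip_width: 0.0276
grip_force: 0.0
time: 34.25
ee_pos: [0.6338, 0.1491, 0.0112]
eef_rot: [0.837, 0.547, 0.0, -0.0]
contact_force: [-0.1, 0.7, -0.4]
grip_width: 0.0162
grip_force: 12.0
```

```bash
python3 -m creep '[[[0,0,0.015],[0,0,0]],[[0,0,0.05],[0,0,0]],[[0,0,0.09],[0,0,0]],[[-0.005,-0.03,0.1],[0,0,0]],[[-0.012,-0.075,0.1],[0,0,0]],[[-0.019,-0.12,0.1],[0,0,0]],[[-0.025,-0.16,0.1],[0,0,0]],[[-0.029,-0.1835,0.1],[0,0,0]],[[-0.029,-0.1835,0.09],[0,0,0]],[[-0.029,-0.1835,0.07],[0,0,0]],[[-0.029,-0.1835,0.05],[0,0,0]],[[-0.029,-0.1835,0.04],[0,0,0]]]'; python3 -m creep '[[[0,0,-0.008],[0,0,0]],[[0,0,-0.015],[0,0,0]],[[0,0,-0.015],[0,0,0]],[[0,0,-0.015],[0,0,0]],[[0,0,-0.015],[0,0,0]]]'
```

```text
time: 35.75
ee_pos: [0.6033, -0.0328, 0.0486]
eef_rot: [0.836, 0.548, -0.001, -0.001]
contact_force: [0.2, 0.7, 0.5]
grip_width: 0.0166
grip_force: 12.0
time: 36.38
ee_pos: [0.6053, -0.0345, 0.0368]
eef_rot: [0.837, 0.547, 0.0, 0.0]
contact_force: [0.1, 0.1, -0.4]
grip_width: 0.0162
grip_force: 12.0
```

```bash
python3 -m creep '[[[0,0,-0.005],[0,0,0]],[[0,0,-0.008],[0,0,0]],[[0,0,-0.0095],[0,0,0]],[[0,0,-0.0105],[0,0,0]],[[0,0,-0.0105],[0,0,0]],[[0,0,-0.0105],[0,0,0]]]'; python3 -m creep '[[[0,0,-0.0005],[0,0,0]],[[0,0,-0.001],[0,0,0]],[[0,0,-0.001],[0,0,0]],[[0,0,-0.001],[0,0,0]]]'
```

```text
time: 37.12
ee_pos: [0.6049, -0.0344, 0.0258]
eef_rot: [0.837, 0.547, 0.0, 0.0]
contact_force: [-0.7, 1.3, -0.5]
grip_width: 0.0161
grip_force: 12.0
time: 37.62
ee_pos: [0.605, -0.0344, 0.0251]
eef_rot: [0.837, 0.547, 0.0, 0.0]
contact_force: [-1.3, 0.1, 5.8]
grip_width: 0.016
grip_force: 12.0
```

Contact is felt. Release, lift away and check.

```bash
python3 -m creep '[[[0,0,0],[0,0,0]],[[0,0,0],[0,0,0]],[[0,0,0],[0,0,0]],[[0,0,0],[0,0,0]],[[0,0,0.02],[0,0,0]],[[0,0,0.05],[0,0,0]],[[0,0,0.08],[0,0,0]],[[0,0,0.12],[0,0,0]],[[0,0,0.16],[0,0,0]]]' 0.4; python3 -m creep '[[[-0.01,0.05,0.04],[0,0,0]],[[-0.03,0.1,0.06],[0,0,0]],[[-0.05,0.15,0.06],[0,0,0]],[[-0.06,0.2,0.06],[0,0,0]],[[-0.06,0.24,0.06],[0,0,0]],[[-0.06,0.24,0.06],[0,0,0]],[[-0.06,0.24,0.06],[0,0,0]]]';python3 -c "
from h import *
b=env.camera('side')[:,:,::-1].copy();t=env.camera('top')[:,:,::-1].copy()
for q in('dish_pink','dish_yellow'): print(q,[(np.round(r['location']),round(r['confidence'],2)) for r in env.place_of('side',q)],[(np.round(r['location']),round(r['confidence'],2)) for r in env.place_of('top',q)])
cv2.imwrite('pics/st5.png',np.hstack([cv2.resize(b[140:250,270:400],(400,400)),cv2.resize(t[180:310,350:520],(400,400))]))"
```

```text
time: 38.75
ee_pos: [0.6049, -0.0344, 0.1875]
eef_rot: [0.837, 0.547, 0.001, 0.0]
contact_force: [1.6, -0.2, 0.6]
grip_width: 0.0366
grip_force: 0.0
time: 39.62
ee_pos: [0.5451, 0.2047, 0.2457]
eef_rot: [0.837, 0.547, 0.0, 0.001]
contact_force: [0.4, -0.3, 0.7]
grip_width: 0.0365
grip_force: 0.0
dish_pink [(array([329., 309.]), 0.91)] [(array([243., 280.]), 0.71)]
dish_yellow [(array([234., 302.]), 0.55)] [(array([245., 170.]), 0.67), (array([245., 280.]), 0.21)]
```

View pics/st5.png

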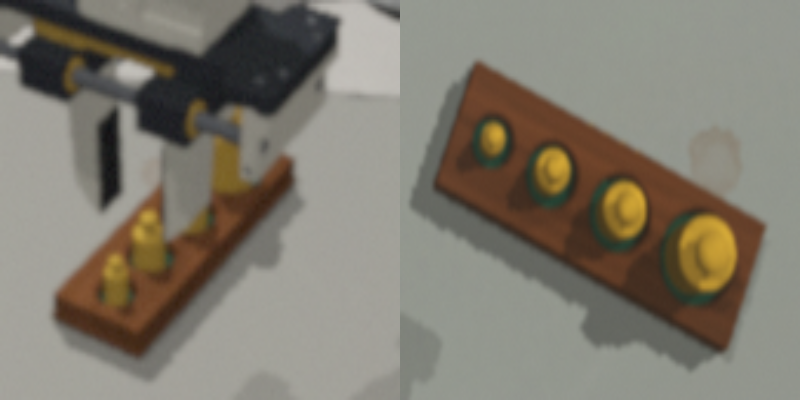

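All four weights stand upright in order of size, each within its own well, and the dishes are where they were.

```bash
python3 -c "
from rig import env
print(env.job_done())"
```

```text
the job is handed in; nothing more can be done
None
```

The job is handed in: all four brass weights stand upright on the felt of their own wells in size order, each lowered until touch was felt, with the petri dishes left where they were (about 40 s used).

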